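# Hold a vial carrier up out of its shielded store for a wipe test

## Robot

A 7-joint arm with a two-finger parallel gripper is mounted at the origin on the work surface; the furniture and walls round the work are solid. World frame = base frame: x ahead of the robot, y to its left, z up, the work surface at z = 0. Lengths are in m, angles in rad, forces in N, time in s.
With the tool pointing down it reaches from about 0.4 to 0.875 m from the base axis. Payload 19.3 kg.
Tool frame: the origin (TCP) lies at the very end of the fingers, on their centre line; the grasp point (between the pads) lies 19 mm behind it; z points along the fingers, y is the line along which they close (so a half turn about z gives the same grasp; the last joint's range is limited). The gripper opens to 85 mm and grips with 20 to 120 N. Pads are 22 mm wide; open, the fingers measure 114 mm over their backs; the gripper's body (76 mm by 85 mm) begins 54 mm behind the grasp point. The pads swing forward as they close: fully open they stand 13 mm farther back than shut.
Start: joints at [1.276, 0.521, -0.036, 1.599, 0.021, 1.021, -0.113], TCP at [0.139, -0.609, 0.231] pointing down, gripper open.
Joint ranges: [-2.91, 2.91], [-0.3, 2.13], [-1.5, 1.42], [0.17, 2.43], [-1.26, 4.41], [0.16, 1.93], [-2.52, 2.52]. Speed limits (rad/s): [1.89, 1.89, 2.39, 2.39, 3.01, 3.01, 3.01].

## Interface

Orientations are given as [roll, pitch, yaw] about the fixed x, y, z axes, in that order (R = Rz(yaw) Ry(pitch) Rx(roll)).
In Python, from workcell import monitor, viewer, bot gives the robot as it stands.
- The arm moves only by the tool move_arm, never from a script. Its arguments are lists of equal length, an entry for each row: "gripper": the opening, from 0 (shut) to 1 (fully open); "linear": the shift along the tool's x, y, z in cm, a list of three; "twist": the turn about the tool's z in degrees. A call has 1 to 8 rows; each row shifts and turns the commanded pose from where the row before left it, along the tool's axes as they then stand; what a row does not reach is not made up. A row lasts 1/10 s, in which the tool goes at most 50 mm and 8.59 degrees, less where a joint would pass 70% of its speed; a pose out of reach is approached as far as the arm can. A call with a gripper value outside its range is refused whole. The fingers move at their own pace and stop on an object; "squeeze" is the grip in N (left out, the last holds). Time passes only in rows, so rows that do not move let the fingers close. It gives the time, the measured TCP pose, the force, the opening and the grip force at its end, in the units of the state.
- monitor.observe(): the state, without advancing time (a new reading comes with each control period).
- viewer.grab_frame(name): name is "scene" or "top" or "wrist"; returns a dict with "img" (480x640x3 uint8, red, green, blue), "K" (3x3 intrinsics, pixels), "k1" (the pictures are not rectified: a ray, as slopes to the right and down, at radius r is drawn at 1 + k1 r^2 times it, then the intrinsics apply), "eye" and "rotation" of the camera in the world. Camera axes: x right, y up, looking along -z (the intrinsics and any distortion apply to the point x, -y, -z); pixel columns grow to the right and rows downward; lengths in m; the calibration is good to about 2 mm. A picture is of the moment at which its call begins. There is no depth.
- bot.job_done(): hands the job in; it is judged then, once.
The state is a dict: "clock": time; "qpos": joint angles; "qd": joint speeds; "joint_efforts": joint torques, N m; "position": TCP position; "tool_rot": TCP orientation; "force": force on the tool from outside, world axes, zero at the start; "moment": the same for the moment, N m; "grip_width": finger opening in m; "finger_force": force on a finger pad.
Only numpy, scipy, OpenCV 4.12 (cv2) and the standard library are available. Lean on these libraries where they do the work, as an engineer would, in place of code of your own. Each camera call takes 0.05 s, during which the arm holds its last target. There are 200 camera calls.

## Task

Slide the amber lead-glass shutter on top of the shielded vial store along its track right to the end stop, so that the bay with the red-gripped carrier (red-capped vials) lies open and the bay with the blue one is covered. Then lift the red carrier straight up out of its bay until its underside is about 8 cm above the top of the store, and keep it there over its bay, level and still with both vials in it, so that a colleague can wipe-test its underside: hold it for at least three seconds and finish while still holding it. Leave the shutter there, and leave the blue carrier and the things round the store where they are.

Things in the scene. Friction and masses are not known exactly. Their poses are not given: they have to be found in the camera images.
- store: vial store, fixed: white box, aluminium tracks on top, yellow sign on the robot side, 160 (x) x 280 (y) x 131 mm high, on 25 mm feet. Origin: centre of its underside; +y (its left) along its length, +x to the back. Walls 10 mm; two bays side by side along y, each 140 (x) x 127 (y) mm, floor 34 mm up, open on top where the shutter is not; divider to 84 mm. Track tops and stops at 131 mm
- shutter (a joint): slide of the amber lead-glass shutter (146 (x) x 132 (y) mm, 119 to 128 mm above the worktop) along the store's y, m: 0 in the middle (half covers both bays), +0.064 at the left (+y) stop: left bay covered, right bay open; -0.064 at the right stop: right bay covered, left bay open. Starts within 0.02 of the middle. Friction about 2 N; stays where it is left
- shutter_handle (a point): centre of the black grip bar of the shutter handle, 156.5 mm above the worktop; bar 78 mm long along the store's x, 12 mm wide in y, 13 mm high, on two thin posts 62 mm apart, with 22 mm free below it; moves with the shutter; axes as the store's
- left_bay (a point): centre of the floor of the store's left bay, at (0, +70, 34) mm in the store's frame
- right_bay (a point): centre of the floor of the store's right bay, at (0, -70, 34) mm in the store's frame
- red_carrier: vial carrier with the RED grip, loose, about 0.36 kg with its vials; in the left or the right bay (it changes), within 10 mm of the bay's centre, nearly square to it. Aluminium block 44 (x) x 88 (y) x 22 mm with two vial holes 16 mm deep at y = +25 and -25 mm, a stem 8 x 10 mm in the middle and a flat upright red grip on it. Origin: centre of its underside, z up; 80 mm high in all
- red_carrier_grip (a point): centre of the red grip, 70 mm above the carrier's underside; grip 12 mm thick in the carrier's x, 25 mm wide in y, 20 mm high (60 to 80 mm above the underside); vial tops are 53 mm above the underside. Free on its x sides: pinch it from above across x. Axes as the carrier's
- red_vial0: white glass vial with red cap, 23 mm dia x 47 mm, standing loosely (1.5 mm play) in the red carrier's hole at y = +25 mm. Origin: centre of its underside, 6 mm above the carrier's underside
- red_vial1: as red_vial0, in the hole at y = -25 mm
- blue_carrier: the other vial carrier, the same but with a BLUE grip and blue-capped vials, in the other bay; not to be moved. Origin: centre of its underside
- survey_meter: bystander: orange hand survey meter with black face, 150 x 66 x 62 mm, right of the store. Origin: centre of its underside
- wipe_sachet: bystander: flat white wipe sachet 52 x 56 x 5 mm, right of the store. Origin: centre of its underside
- lead_pot: bystander: small grey lead pot with a knob lid, 57 mm dia x 93 mm, right of the store. Origin: centre of its underside
Mind the look-alikes: they are no part of the job. Leave any brown or green look-alike of the red_carrier alone.

How it is judged:
On the way, in this order (a step that is already met when the one before it is completed fails the run):
1. the shutter is at the end stop that opens the red carrier's bay, the carrier still standing in it (((horizontal distance between red_carrier and left_bay below 0.03 m and value of joint shutter below -0.059 m) or (horizontal distance between red_carrier and right_bay below 0.03 m and value of joint shutter above 0.059 m)) and height (world z) of red_carrier below 0.042 m), for 0.2 s.
2. the red carrier is held level and still above its bay for three seconds (height (world z) of red_carrier between 0.171 and 0.251 m and ((horizontal distance between red_carrier and left_bay below 0.045 m and value of joint shutter below -0.059 m) or (horizontal distance between red_carrier and right_bay below 0.045 m and value of joint shutter above 0.059 m)) and angle between red_carrier's own z axis and vertical below 0.1 rad and linear speed of red_carrier below 0.02 m/s and angular speed of red_carrier below 0.4 rad/s and contact force between red_carrier and the fingers above 2 N and contact force between red_carrier and store below 0.05 N and distance between each of red_vial0, red_vial1 and red_carrier below 0.032 m and z of each of red_vial0, red_vial1 in the frame of red_carrier below 0.012 m), for 3 s.
At the end, for the whole second after the job is handed in: The red carrier is held by the fingers alone, its underside 4 to 12 cm above the top of the store and within 4.5 cm of the middle of its bay, level within 0.1 rad and still, both vials seated; the shutter is within 5 mm of the end stop over the blue bay; the blue carrier has stayed (all of step 2 and distance of blue_carrier from where it was at the start of the episode below 0.02 m); the arm keeps its last pose, push and grip.
It fails at once if the red carrier is tipped by more than 20 degrees (angle between red_carrier's own z axis and vertical above 0.35 rad).
It fails at once if the blue carrier is moved by more than 2 cm (distance of blue_carrier from where it was at the start of the episode above 0.02 m).
It fails at once if a bystander round the store is moved by more than 3 cm (distance of any of survey_meter, wipe_sachet, lead_pot from where it was at the start of the episode above 0.03 m).
It also fails if it takes over 54 s, if anything falls off the work surface, if the arm or the gripper's body presses on something with over 40 N, if the wrist force passes 120 N, or if a joint passes its speed limit or range.

## Working session

There is one attempt and no reset: what is moved stays moved. The work goes in short steps, Python scripts to look and compute and a tool call to move; the robot and the scene stay as the last step left them, time stands still between calls to the robot, and variables do not carry over. Pictures are saved under pics/ and viewed, at most 10 in all, crops included, and the job is handed in when it is done.

Besides the shell and the picture viewer there is one more tool, called after "Call:" as a command line: name --pt "numbers of a row" for each row, then --argument value for the rest. move_arm: Moves the arm, as the interface text tells. Its arguments: {"type":"object","properties":{"gripper":{"type":"array"},"linear":{"type":"array"},"twist":{"type":"array"},"squeeze":{"type":"number"}},"required":["gripper","linear","twist"]}

```bash
mkdir -p pics; python3 - <<'E'
from workcell import monitor, viewer, bot
import cv2,pickle
s=monitor.observe(); print(s)
for n in("scene","top"):
    f=viewer.grab_frame(n); pickle.dump(f,open(n+".pkl","wb")); cv2.imwrite(f"pics/{n}0.png",f["img"][:,:,::-1]); print(n,f["K"],f["k1"],f["eye"],f["rotation"])
E
```

```text
{'clock': 0.0, 'qpos': array([ 1.27577441,  0.52199032, -0.03633315,  1.59998789,  0.02122759,
        1.02110647, -0.11278606]), 'qd': array([-0.00243564, -0.00063461, -0.00032577,  0.00055708, -0.00041897,
        0.00111126,  0.00139278]), 'joint_efforts': array([-3.97144368e-04, -9.27106619e+01,  1.97983995e+00, -3.69934487e+01,
        1.77726836e-02,  8.02399940e-03, -8.13843371e-06]), 'position': array([ 0.13921987, -0.60895947,  0.23074764]), 'tool_rot': array([-3.14049089e+00,  9.95223207e-05,  2.24844980e-01]), 'force': array([ 0.66746808,  0.03977306, -0.47382621]), 'moment': array([ 0.01908856, -0.00931758,  0.01351132]), 'finger_force': 0.0, 'grip_width': 0.08551628257773392}
scene [[597.5158809    0.         327.1126873 ]
 [  0.         597.5158809  233.34819345]
 [  0.           0.           1.        ]] -0.19499180345055814 [0.02648447 0.94026282 1.06890067] [ 7.90682688e-01  2.14593477e-03 -2.60552273e+00]
top [[527.41018464   0.         310.92482751]
 [  0.         527.41018464 241.74311545]
 [  0.           0.           1.        ]] -0.12225053068971403 [0.29027223 0.14734302 1.33384437] [ 0.18936469 -0.01268618 -1.56562197]
```

View pics/top0.png

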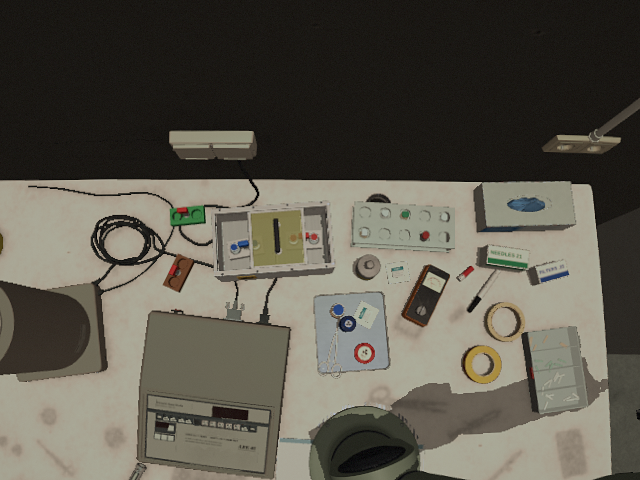

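View pics/scene0.png

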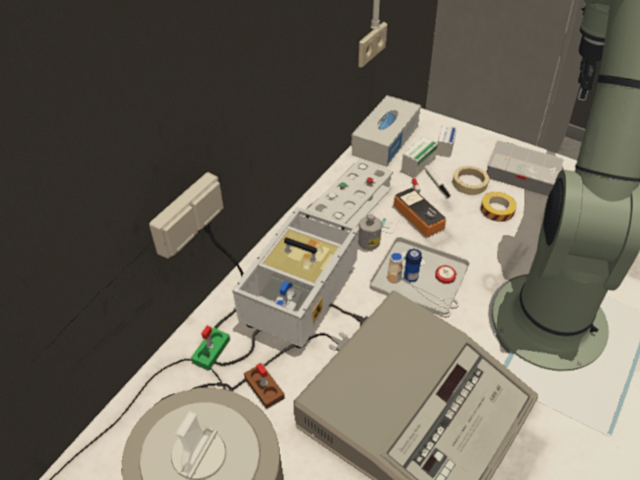

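The top view shows the store at about (275,242). Blue is in its left (+y) bay at (240,245), red is in the right bay at (312,238), and the handle bar is at (277,236). So the shutter has to slide to +y. I'll zoom in for exact pixels.

```bash
cat > h.py <<'E'
import numpy as np, cv2, pickle
from scipy.spatial.transform import Rotation as R
def rot(f):
    r=np.array(f["rotation"],float); return r if r.shape==(3,3) else R.from_euler("xyz",r).as_matrix()
def ray(f,u,v):
    k=f["k1"]; p=cv2.undistortPoints(np.array([[[u,v]]],float),f["K"],np.array([k,0,0,0.]))[0,0]
    return rot(f)@np.array([p[0],-p[1],-1])
def at(f,u,v,z):
    d=ray(f,u,v); e=np.array(f["eye"]); return e+d*(z-e[2])/d[2]
def proj(f,P):
    c=(np.array(P)-f["eye"])@rot(f); c=c*[1,-1,-1]
    return cv2.projectPoints(c.reshape(-1,1,3),np.zeros(3),np.zeros(3),f["K"],np.array([f["k1"],0,0,0.]))[0][:,0]
E
python3 - <<'E'
import pickle,cv2
from h import *
f=pickle.load(open("top.pkl","rb"))
print([at(f,*p,.131).round(3) for p in [(216,208),(330,203),(334,272),(217,276)]])
c=f["img"][195:285,205:345,::-1]; cv2.imwrite("pics/c.png",cv2.resize(c,None,fx=5.7,fy=5.7,interpolation=cv2.INTER_CUBIC))
E
```

```text
[array([0.6  , 0.357, 0.131]), array([0.614, 0.089, 0.131]), array([0.45 , 0.08 , 0.131]), array([0.439, 0.349, 0.131])]
```

View pics/c.png

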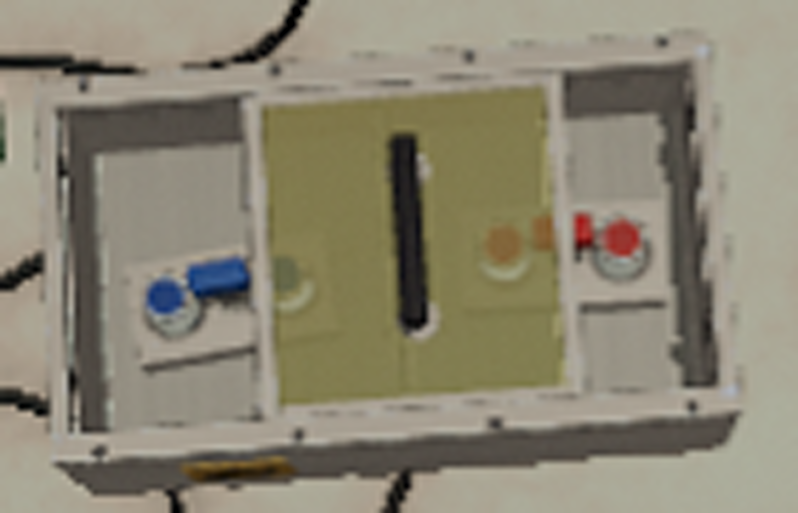

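Red's bay is the right (-y) one, partly visible through the amber shutter. In crop pixels the handle bar runs from (403,134) to (415,330), and the red grip top is centred near (562,230).

```bash
python3 - <<'E'
from h import *
from scipy.optimize import least_squares
f=pickle.load(open("top.pkl","rb"))
px=lambda x,y:(205+x/5.7-.4,195+y/5.7-.4)
C=[(45,92),(710,42),(738,405),(52,452)]
W=np.array([at(f,*px(*c),.131)[:2] for c in C]); L=np.array([(.08,.14),(.08,-.14),(-.08,-.14),(-.08,.14)])
def T(q,l): c,s=np.cos(q[2]),np.sin(q[2]); return l@np.array([[c,s],[-s,c]])+q[:2]
r=least_squares(lambda q:(T(q,L)-W).ravel(),[.52,.22,.05]); q=r.x; print("store",q.round(4),"res",r.fun.round(4))
print("sides",[np.linalg.norm(W[i]-W[i-1]).round(3) for i in range(4)])
inv=lambda p:(p-q[:2])@np.array([[np.cos(q[2]),-np.sin(q[2])],[np.sin(q[2]),np.cos(q[2])]])
for n,p,z in [("h1",(403,134),.163),("h2",(415,330),.163),("redgrip",(562,230),.114),("redcapR",(622,237),.087),("redcapL",(504,245),.087),("bluegrip",(220,272),.114)]:
    w=at(f,*px(*p),z)[:2]; print(n,w.round(4),"store frame",inv(w).round(4))
print("handle at stop",T(q,np.array([0,.064])))
E
```

```text
store [0.5298 0.2231 0.0773] res [ 0.0053  0.0034  0.0036 -0.0011 -0.0043 -0.0023 -0.0046 -0.0001]
sides [np.float64(0.15), np.float64(0.276), np.float64(0.152), np.float64(0.278)]
h1 [0.569  0.2152] store frame [ 0.0385 -0.0109]
h2 [0.4896 0.209 ] store frame [-0.0412 -0.0109]
redgrip [0.5404 0.1514] store frame [ 0.005  -0.0723]
redcapR [0.5431 0.1261] store frame [ 0.0057 -0.0977]
redcapL [0.5392 0.176 ] store frame [ 0.0057 -0.0477]
bluegrip [0.5216 0.2926] store frame [-0.0029  0.07  ]
handle at stop [0.52488865 0.28688615]
```

Call:
move_arm --gripper '[1, 1, 1, 1, 1, 1, 1, 1]' --pt "2 -0.8 0" --pt "4 -1.7 0" --pt "4 -1.7 0" --pt "4 -1.7 0" --pt "4 -1.7 0" --pt "4 -1.7 0" --pt "4 -1.7 0" --pt "4 -2.5 0" --twist '[4.2, 4.3, 0, 0, 0, 0, 0, 0]'

```text
clock: 0.9
position: [0.426, -0.4456, 0.231]
tool_rot: [3.142, 0.0, 0.076]
force: [-0.2, 0.1, 0.1]
grip_width: 0.0853
finger_force: 0.0
```

Call:
move_arm --gripper '[1, 1, 1, 1, 1, 1, 1, 1]' --pt "1 -4 0" --pt "1 -4 0" --pt "1 -4 0" --pt "1 -4 0" --pt "1 -4 0" --pt "1 -4 0" --pt "1 -4 0" --pt "1 -4 0" --twist '[0, 0, 0, 0, 0, 0, 0, 0]'

```text
clock: 1.7
position: [0.4801, -0.1194, 0.2312]
tool_rot: [-3.142, 0.0, 0.076]
force: [0.6, -0.3, 0.3]
grip_width: 0.0852
finger_force: 0.0
```

Call:
move_arm --gripper '[1, 1, 1, 1, 1, 0.8, 0.8, 0.8]' --pt "1 -4 0" --pt "1 -4 0" --pt "1 -4 0" --pt "1 -4 0" --pt "1 -4 0" --pt "0.5 -4 0" --pt "0.5 -3 0" --pt "0 0 0" --twist '[0, 0, 0, 0, 0, 0, 0, 0]'

```text
clock: 2.5
position: [0.5189, 0.1573, 0.231]
tool_rot: [-3.14, 0.0, 0.082]
force: [-0.2, -0.4, -0.1]
grip_width: 0.0683
finger_force: 0.0
```

Call:
move_arm --gripper '[0.8, 0.8, 0.8, 0.8, 0.8, 0.8, 0.8]' --pt "0.7 -2.7 0" --pt "0.7 -2.7 0" --pt "0 0 2" --pt "0 0 2" --pt "0 0 1" --pt "0 0 0" --pt "0 0 0" --twist '[0, 0, 0, 0, 0, 0, 0]'

```text
clock: 3.2
position: [0.5296, 0.2074, 0.1819]
tool_rot: [-3.142, -0.0, 0.076]
force: [-0.4, -0.4, 1.2]
grip_width: 0.068
finger_force: 0.0
```

```bash
python3 - <<'E'
from workcell import monitor, viewer
import cv2,pickle
f=viewer.grab_frame("wrist"); pickle.dump(f,open("w.pkl","wb")); cv2.imwrite("pics/w1.png",f["img"][:,:,::-1])
from h import *
s=monitor.observe(); print(s["position"],s["tool_rot"],s["qpos"])
print("expected handle ends",proj(f,[[.569,.2152,.163],[.4896,.209,.163]]).round(0))
E
```

```text
[0.5296918  0.20754295 0.18213158] [-3.14132280e+00 -8.84662176e-04  7.59492029e-02] [-0.29626411  0.49875586 -0.25058356  1.79130955  0.15601056  0.86984743
 -2.11320486]
expected handle ends [[315. 212.]
 [317. 353.]]
```

View pics/w1.png

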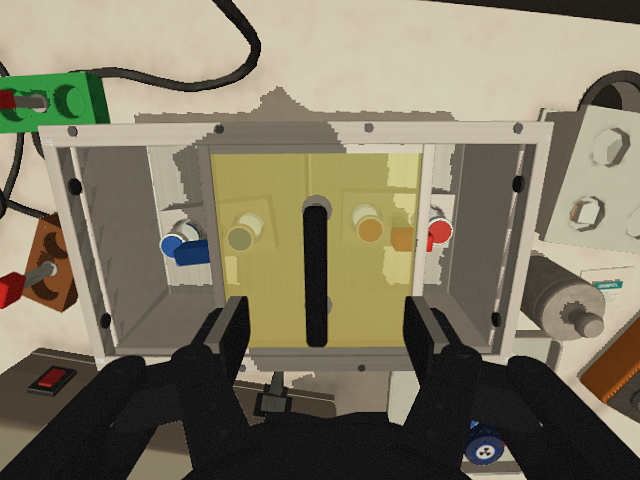

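The wrist view shows the bar from (315,206) to (316,346), within 7 px of the prediction. The fingers straddle it, and the TCP is about 4.5 mm short in y.

Call:
move_arm --gripper '[0.8, 0.8, 0.8, 0.8, 0, 0, 0, 0]' --pt "0 -0.45 1" --pt "0 0 1.5" --pt "0 0 1.7" --pt "0 0 0" --pt "0 0 0" --pt "0 0 0" --pt "0 0 0" --pt "0 0 0" --twist '[0, 0, 0, 0, 0, 0, 0, 0]' --squeeze 40

```text
clock: 4.05
position: [0.5292, 0.2124, 0.14]
tool_rot: [-3.141, -0.001, 0.076]
force: [-4.8, 4.2, 16.4]
grip_width: 0.0112
finger_force: 41.0
```

Call:
move_arm --gripper '[0, 0, 0, 0, 0, 0, 0, 0]' --pt "0 0 -0.1" --pt "0 -1 0" --pt "0 -1.5 0" --pt "0 -1.5 0" --pt "0 -1.5 0" --pt "0 -1 0" --pt "0 -0.5 0" --pt "0 0 0" --twist '[0, 0, 0, 0, 0, 0, 0, 0]'

```text
clock: 4.85
position: [0.5234, 0.2838, 0.1401]
tool_rot: [-3.141, -0.0, 0.078]
force: [4.3, 2.3, -12.6]
grip_width: 0.0113
finger_force: 40.8
```

Call:
move_arm --gripper '[0, 0, 0, 0, 0]' --pt "0 -0.2 0" --pt "0 -0.2 0" --pt "0 -0.2 0" --pt "0 0 0" --pt "0 0 0" --twist '[0, 0, 0, 0, 0]'

```text
clock: 5.35
position: [0.523, 0.2881, 0.1401]
tool_rot: [-3.141, 0.0, 0.077]
force: [4.3, 0.5, -16.1]
grip_width: 0.0114
finger_force: 40.3
```

Call:
move_arm --gripper '[0, 0, 0, 0, 0]' --pt "0 -0.2 0" --pt "0 -0.2 0" --pt "0 -0.2 0" --pt "0 0 0" --pt "0 0 0" --twist '[0, 0, 0, 0, 0]'

```text
clock: 5.85
position: [0.523, 0.2882, 0.14]
tool_rot: [3.134, 0.003, 0.073]
force: [-1.3, -30.6, 2.1]
grip_width: 0.011
finger_force: 42.8
```

Call:
move_arm --gripper '[0, 0.6, 0.6, 0.6, 0.6, 0.6, 0.6, 0.6]' --pt "0 0.4 0" --pt "0 0 0" --pt "0 0 0" --pt "0 0 0" --pt "0 0 -1" --pt "0 0 -2" --pt "0 0 -3" --pt "0 0 -3" --twist '[0, 0, 0, 0, 0, 0, 0, 0]'

```text
clock: 6.65
position: [0.5227, 0.2903, 0.2322]
tool_rot: [-3.141, -0.0, 0.077]
force: [0.4, 0.4, -0.2]
grip_width: 0.0511
finger_force: 0.0
```

Call:
move_arm --gripper '[0.6, 0.6, 0.6, 0.6, 0.6, 0.6, 0.6, 0.6]' --pt "0 2 0" --pt "0 3 0" --pt "0 3 0" --pt "0 3 0" --pt "0 2 0" --pt "0 0 0" --pt "0 0 0" --pt "0 0 0" --twist '[0, 0, 0, 0, 0, -8, -8, -8]'

```text
clock: 7.45
position: [0.5331, 0.1606, 0.2313]
tool_rot: [3.142, -0.001, 0.501]
force: [1.5, -1.1, 0.6]
grip_width: 0.0511
finger_force: 0.0
```

Call:
move_arm --gripper '[0.6, 0.6, 0.6, 0.6, 0.6, 0.6, 0.6, 0.6]' --pt "0 0 0" --pt "0 0 0" --pt "0 0 0" --pt "0 0 0" --pt "0 0 0" --pt "0 0 0" --pt "0 0 0" --pt "0 0 0" --twist '[-8, -8, -8, -8, -8, -8, -8, -8]'

```text
clock: 8.25
position: [0.533, 0.1606, 0.2313]
tool_rot: [3.141, -0.0, 1.618]
force: [0.7, 0.6, -0.5]
grip_width: 0.0514
finger_force: 0.0
```

```bash
python3 - <<'E'
from workcell import monitor, viewer
import cv2,pickle
f=viewer.grab_frame("top"); pickle.dump(f,open("top2.pkl","wb"))
f=viewer.grab_frame("wrist"); pickle.dump(f,open("w2.pkl","wb")); cv2.imwrite("pics/w2.png",f["img"][:,:,::-1])
from h import *
s=monitor.observe(); print(s["position"],s["tool_rot"],s["qpos"])
print("expected grip, caps",proj(f,[[.5404,.1514,.114],[.5431,.1261,.087],[.5392,.176,.087]]).round(0))
E
```

```text
[0.53306608 0.16044911 0.23106147] [ 3.14092432e+00 -3.21998814e-04  1.61488274e+00] [ 0.03332542  0.46591667 -0.59249979  1.76160679  0.30172735  1.00515234
 -0.6291496 ]
expected grip, caps [[335. 243.]
 [335. 261.]
 [334. 205.]]
```

View pics/w2.png

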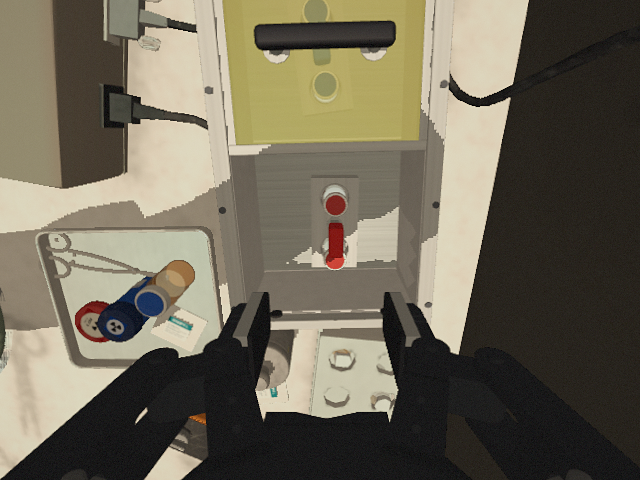

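The wrist view shows the shutter on the +y side with its edge at the divider. The red grip is at (336,241), where (335,243) was predicted, and the carrier is square to the bay. I'll check the shutter value.

```bash
python3 - <<'E'
from h import *
f=pickle.load(open("w2.pkl","rb"))
w=at(f,325,32,.163);print(w, "expected (.525,.287)"); print(at(f,336,239,.114), at(f,335,204,.087),at(f,336,262,.087))
c=at(f,345,147,.128);print("shutter right edge",c,"joint est",((c[:2]-[.5298,.2231])@[-.077,.997])+.066)
E
```

```text
[0.52534849 0.28793297 0.163     ] expected (.525,.287)
[0.54123027 0.15501084 0.114     ] [0.53967902 0.17717594 0.087     ] [0.54393298 0.12476868 0.087     ]
shutter right edge [0.54242537 0.2263377  0.128     ] joint est 0.06825583515862792
```

Call:
move_arm --gripper '[0.6, 0.6, 0.6, 0.6, 0.6, 0.6, 0.6, 0.6]' --pt "-0.5 0.35 0" --pt "-0.5 0.35 0" --pt "0 0 1.5" --pt "0 0 2" --pt "0 0 1.5" --pt "0 0 0" --pt "0 0 0" --pt "0 0 0" --twist '[-1.5, 0, 0, 0, 0, 0, 0, 0]'

```text
clock: 9.15
position: [0.5409, 0.1509, 0.1812]
tool_rot: [3.141, -0.0, 1.638]
force: [-0.5, 0.1, -0.1]
grip_width: 0.0509
finger_force: 0.0
```

Call:
move_arm --gripper '[0.6, 0.6, 0.6, 0.6, 0.6, 0.6, 0.6, 0.6]' --pt "0 0 2" --pt "0 0 2" --pt "0 0 2" --pt "0 0 1.5" --pt "0 0 1" --pt "0 0 0.7" --pt "0 0 0" --pt "0 0 0" --twist '[-0.5, 0, 0, 0, 0, 0, 0, 0]'

```text
clock: 9.95
position: [0.5407, 0.1509, 0.0888]
tool_rot: [3.141, -0.0, 1.647]
force: [0.2, 0.2, -0.2]
grip_width: 0.0513
finger_force: 0.0
```

Call:
move_arm --gripper '[0.4, 0.3, 0.2, 0, 0, 0, 0, 0]' --pt "0 0 0" --pt "0 0 0" --pt "0 0 0" --pt "0 0 0" --pt "0 0 0" --pt "0 0 0" --pt "0 0 0" --pt "0 0 0" --twist '[0, 0, 0, 0, 0, 0, 0, 0]' --squeeze 40

```text
clock: 10.75
position: [0.5406, 0.1507, 0.0885]
tool_rot: [3.141, -0.0, 1.647]
force: [1.2, -0.6, 6.7]
grip_width: 0.011
finger_force: 43.3
```

Call:
move_arm --gripper '[0, 0, 0, 0, 0, 0, 0, 0]' --pt "0 0 -0.2" --pt "0 0 -0.4" --pt "0 0 -0.7" --pt "0 0 -1" --pt "0 0 -1" --pt "0 0 -1" --pt "0 0 -1" --pt "0 0 -1" --twist '[0, 0, 0, 0, 0, 0, 0, 0]'

```text
clock: 11.55
position: [0.5405, 0.1507, 0.1523]
tool_rot: [3.141, -0.0, 1.647]
force: [0.6, 1.2, -3.0]
grip_width: 0.0114
finger_force: 41.9
```

Call:
move_arm --gripper '[0, 0, 0, 0, 0, 0, 0, 0]' --pt "0 0 -1" --pt "0 0 -1" --pt "0 0 -1" --pt "0 0 -1" --pt "0 0 -1" --pt "0 0 -1" --pt "0 0 -1" --pt "0 0 -1" --twist '[0, 0, 0, 0, 0, 0, 0, 0]'

```text
clock: 12.35
position: [0.5404, 0.1508, 0.2322]
tool_rot: [3.142, -0.0, 1.647]
force: [-0.1, 0.0, -4.4]
grip_width: 0.0113
finger_force: 41.9
```

Call:
move_arm --gripper '[0, 0, 0, 0, 0, 0, 0, 0]' --pt "0 0 -1" --pt "0 0 -1" --pt "0 0 -0.8" --pt "0 0 -0.4" --pt "0 0 -0.2" --pt "0 0 0" --pt "0 0 0" --pt "0 0 0" --twist '[0, 0, 0, 0, 0, 0, 0, 0]'

```text
clock: 13.15
position: [0.5403, 0.1507, 0.2649]
tool_rot: [-3.141, 0.0, 1.647]
force: [-0.0, -0.6, -4.0]
grip_width: 0.0109
finger_force: 41.9
```

```bash
python3 - <<'E'
from workcell import viewer
import cv2
f=viewer.grab_frame("scene"); cv2.imwrite("pics/s3.png",cv2.resize(f["img"][140:360,180:440,::-1],None,fx=2.7,fy=2.7))
E
```

```text
(no output)
```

View pics/s3.png

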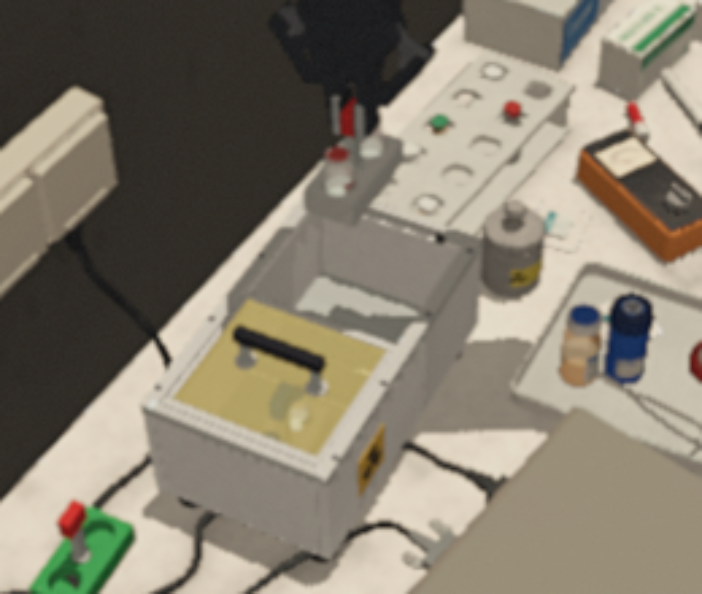

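In this crop the carrier hangs level above its bay at about (350,180) with both vials in it. The shutter covers the blue bay. Underside height works out to about 0.210 m. Now I hold.

Call:
move_arm --gripper '[0, 0, 0, 0, 0, 0, 0, 0]' --pt "0 0 0" --pt "0 0 0" --pt "0 0 0" --pt "0 0 0" --pt "0 0 0" --pt "0 0 0" --pt "0 0 0" --pt "0 0 0" --twist '[0, 0, 0, 0, 0, 0, 0, 0]'

```text
clock: 14.0
position: [0.5405, 0.1507, 0.2653]
tool_rot: [3.142, -0.0, 1.647]
force: [0.3, 0.3, -4.0]
grip_width: 0.0108
finger_force: 41.9
```

Call:
move_arm --gripper '[0, 0, 0, 0, 0, 0, 0, 0]' --pt "0 0 0" --pt "0 0 0" --pt "0 0 0" --pt "0 0 0" --pt "0 0 0" --pt "0 0 0" --pt "0 0 0" --pt "0 0 0" --twist '[0, 0, 0, 0, 0, 0, 0, 0]'

```text
clock: 14.8
position: [0.5405, 0.1507, 0.2653]
tool_rot: [3.142, 0.0, 1.647]
force: [-0.7, 0.1, -3.7]
grip_width: 0.0111
finger_force: 41.9
```

Call:
move_arm --gripper '[0, 0, 0, 0, 0, 0, 0, 0]' --pt "0 0 0" --pt "0 0 0" --pt "0 0 0" --pt "0 0 0" --pt "0 0 0" --pt "0 0 0" --pt "0 0 0" --pt "0 0 0" --twist '[0, 0, 0, 0, 0, 0, 0, 0]'

```text
clock: 15.6
position: [0.5404, 0.1507, 0.2653]
tool_rot: [-3.142, -0.0, 1.647]
force: [-0.6, 0.2, -3.8]
grip_width: 0.0111
finger_force: 41.9
```

Call:
move_arm --gripper '[0, 0, 0, 0, 0, 0, 0, 0]' --pt "0 0 0" --pt "0 0 0" --pt "0 0 0" --pt "0 0 0" --pt "0 0 0" --pt "0 0 0" --pt "0 0 0" --pt "0 0 0" --twist '[0, 0, 0, 0, 0, 0, 0, 0]'

```text
clock: 16.4
position: [0.5404, 0.1507, 0.2653]
tool_rot: [3.142, -0.0, 1.647]
force: [0.0, 0.4, -3.7]
grip_width: 0.0111
finger_force: 41.9
```

Call:
move_arm --gripper '[0, 0, 0, 0, 0, 0, 0, 0]' --pt "0 0 0" --pt "0 0 0" --pt "0 0 0" --pt "0 0 0" --pt "0 0 0" --pt "0 0 0" --pt "0 0 0" --pt "0 0 0" --twist '[0, 0, 0, 0, 0, 0, 0, 0]'

```text
clock: 17.2
position: [0.5405, 0.1507, 0.2653]
tool_rot: [-3.142, -0.0, 1.647]
force: [0.8, 1.0, -4.7]
grip_width: 0.0114
finger_force: 41.9
```

```bash
python3 -c "
from workcell import bot
print(bot.job_done())"
```

```text
the job is handed in; nothing more can be done
None
```

I slid the shutter to the +y end stop over the blue bay, lifted the red carrier to about 8 cm above the store over its own bay, held it still for 4 s with both vials in, and handed the job in at about 17 s while still holding it; no verdict came back.

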